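Free the seized clamp rack and load the vials

ROBOT

A 6-joint arm with a two-finger parallel gripper is mounted at the origin on a cart in front of the work surface, level with it; the furniture and walls round the work are solid. World frame = base frame: x ahead of the robot, y to its left, z up, the work surface at z = 0. Lengths are in m, angles in rad, forces in N, time in s.
With the tool pointing down it reaches from about 0.3 to 0.825 m from the base axis. Payload 5.4 kg.
Tool frame: the origin (TCP) lies between the finger pads; the fingertips stand 14 mm ahead of it and the grasp point (between the pads) lies 5 mm behind it (tip_extent is the distance from the TCP to the fingertips, in m); y points along the fingers, z is the direction in which the jaws open and shut, and the axes are right-handed (so a half turn about y gives the same grasp; the last joint's range is limited). The gripper opens to 92 mm and grips with 3 to 60 N. Pads are 20 mm wide; open, the fingers measure 128 mm over their backs; the gripper's body (75 mm by 189 mm) begins 69 mm behind the grasp point.
Start: joints at [-1.319, 0.158, 1.597, -0, 1.386, -0.21], TCP at [0.256, -0.515, 0.229] pointing down, gripper open.
Joint ranges: [-2.91, 2.91], [-0.94, 2.29], [0.18, 2.7], [-1.29, 4.43], [0.17, 2.64], [-3, 3]. Speed limits (rad/s): [2.57, 2.57, 3.14, 3.14, 3.14, 3.14].

INTERFACE

Orientations are given as a unit quaternion [x, y, z, w].
In Python, from station import * gives the robot as it stands.
- The arm moves only by the shell command python3 -m crank 'ROWS' [FORCE]. ROWS is JSON, one flat list of numbers, 5 for each row, row after row: the shift along the tool's x, y, z in mm, then the turn about the tool's y in rad, then the closure, from 0 (fully open) to 1 (shut). A call has 1 to 12 rows; each row is the pose to reach, as a shift and turn from the pose measured when the call began, along the tool's axes at that moment; what a row does not reach only later rows make up. A row lasts 1/12 s, in which the tool goes at most 41.7 mm and 7.16 degrees, less where a joint would pass 70% of its speed; a pose out of reach is approached as far as the arm can. A call with a gripper value outside its range is refused whole. The fingers move at their own pace and stop on an object; FORCE is the grip in N (left out, the last holds). Time passes only in rows, so rows that repeat a pose let the fingers close. It gives the time, the measured TCP pose, the force and the opening at its end, in the units of the state.
- sense(): the state, without advancing time (a new reading comes with each control period).
- read_camera(name): name is "scene" or "top" or "wrist"; returns the picture (400x640x3 uint8, red, green, blue); there is no depth.
- calibration(name): a dict with "fx", "fy", "cx", "cy" (pixels), "k1" (the pictures are not rectified: a ray, as slopes to the right and down, at radius r is drawn at 1 + k1 r^2 times it, then the intrinsics apply), "R" (3x3) and "t" (3): a world point X has camera coordinates R X + t. Camera axes: x right, y down, z forward; pixel columns grow to the right and rows downward; lengths in m; the calibration is good to about 2 mm. A picture is of the moment at which its call begins: read the wrist's pose just before it. calibration takes no time and is no camera call; for the wrist camera it gives the pose at the moment of the call.
- job_done(): hands the job in, once; it reports no verdict.
The state is a dict: "time": time; "joint_positions": joint angles; "qvel": joint speeds; "tau": joint torques, N m; "eef_pos": TCP position; "orientation": TCP orientation; "contact_force": force on the tool from outside, world axes, zero at the start; "moment": the same for the moment, N m; "width": finger opening in m.
Only numpy, scipy, OpenCV 4.12 (cv2) and the standard library are available. Lean on these libraries where they do the work, as an engineer would, in place of code of your own. Each camera call takes 0.05 s, during which the arm holds its last target. There are 200 camera calls.

TASK

The wing knob of the vial clamp rack has seized: break it loose and turn it anticlockwise until the clamp bar is fully open. Then move all the vials from their white stand into the rack's numbered pockets, upright, counted from the knob end, in this sequence: first the tall ones into pockets 1 and 2, then the medium ones into 3 and 4, then the short open ones into 5 and 6 (one vial a pocket; either pocket of the pair will do, and pockets may stay empty). Last, turn the knob back until the sprung bar just presses on the vials, without squeezing the glass hard, let go, and leave the other things on the bench alone.

Things in the scene. Friction and masses are not known exactly. Their poses are not given: they have to be found in the camera images.
- clamp_knob (a joint): black wing knob, upright axis, at one end of the low grey clamp rack. 0 = closed, 2.4 rad = fully open (end stop), growing anticlockwise seen from above. Seized near 0: about 0.4 N m to start, dying away within 0.5 rad, then easy (about 0.07 N m); it stays where left. It moves the bar 9.5 mm a radian; the bar touches the vials at about 1.22 rad.
- clamp_carriage (a joint): carriage that carries the clamp bar and slides square to the row of pockets, moved by the knob only, 9.5 mm a radian (m). At 0 the gap between bar and rear fence is 14 mm; the gap grows by the joint value, to 36.8 mm fully open. The bar meets the vials (26 mm) at about 0.0116.
- clamp_bar (a joint): bar, 232 mm long, sprung on the carriage: how far it is pushed back (m), 0 when nothing presses on it, 0.005 at most; 1.2 N a mm
- knob_grip (a point): centre of the knob's grip, on its axis, 75 mm above the bench. The grip is a flat bar 54 mm long, 13 mm thick, from 60 to 88 mm above the bench; x points along it and turns with the knob, and lies along the pockets' x at knob 0
- bar_middle (a point): top of the middle of the clamp bar, 50 mm above the bench
- vial_stand: loose white plastic block, 125 x 180 x 32 mm, 0.6 kg, with 2 x 3 square wells for the vials, 28 mm wide, 27 mm deep (a vial may lean a little in it), 65 mm apart in its x and 60 mm in its y; origin under its middle
- pocket_1 (a point): pocket 1 from the knob end (1 dot): point on its floor, 20 mm above the bench, on the axis of a vial standing against the fence. x: towards the fence (face at +13 mm; fence and bar end 30 mm over the floor); y: along the row, 1 to 6, 38 mm apart. 34 mm wide between fins 14 mm high; the open bar's face is at x -23.8 mm
- pocket_2 (a point): pocket 2 from the knob end (2 dots): point on its floor, 20 mm above the bench, on the axis of a vial standing against the fence. x: towards the fence (face at +13 mm; fence and bar end 30 mm over the floor); y: along the row, 1 to 6, 38 mm apart. 34 mm wide between fins 14 mm high; the open bar's face is at x -23.8 mm
- pocket_3 (a point): pocket 3 from the knob end (3 dots): point on its floor, 20 mm above the bench, on the axis of a vial standing against the fence. x: towards the fence (face at +13 mm; fence and bar end 30 mm over the floor); y: along the row, 1 to 6, 38 mm apart. 34 mm wide between fins 14 mm high; the open bar's face is at x -23.8 mm
- pocket_4 (a point): pocket 4 from the knob end (4 dots): point on its floor, 20 mm above the bench, on the axis of a vial standing against the fence. x: towards the fence (face at +13 mm; fence and bar end 30 mm over the floor); y: along the row, 1 to 6, 38 mm apart. 34 mm wide between fins 14 mm high; the open bar's face is at x -23.8 mm
- pocket_5 (a point): pocket 5 from the knob end (5 dots): point on its floor, 20 mm above the bench, on the axis of a vial standing against the fence. x: towards the fence (face at +13 mm; fence and bar end 30 mm over the floor); y: along the row, 1 to 6, 38 mm apart. 34 mm wide between fins 14 mm high; the open bar's face is at x -23.8 mm
- pocket_6 (a point): pocket 6 from the knob end (6 dots): point on its floor, 20 mm above the bench, on the axis of a vial standing against the fence. x: towards the fence (face at +13 mm; fence and bar end 30 mm over the floor); y: along the row, 1 to 6, 38 mm apart. 34 mm wide between fins 14 mm high; the open bar's face is at x -23.8 mm
- tall_vial_1_mid (a point): centre, half-way up, of a tall amber glass vial with a black cap and a white label, 26 mm thick, 79 mm high, about 25 g, upright in a well of the stand at the start, its foot 5 mm above the bench; z up its axis. May be absent
- tall_vial_2_mid (a point): centre, half-way up, of a tall amber glass vial with a black cap and a white label, 26 mm thick, 79 mm high, about 25 g, upright in a well of the stand at the start, its foot 5 mm above the bench; z up its axis. May be absent
- medium_vial_1_mid (a point): centre, half-way up, of a medium amber glass vial with a black cap and no label, 26 mm thick, 68 mm high, about 25 g, upright in a well of the stand at the start, its foot 5 mm above the bench; z up its axis. May be absent
- medium_vial_2_mid (a point): centre, half-way up, of a medium amber glass vial with a black cap and no label, 26 mm thick, 68 mm high, about 25 g, upright in a well of the stand at the start, its foot 5 mm above the bench; z up its axis. May be absent
- short_vial_1_mid (a point): centre, half-way up, of a short amber glass vial, open, with no cap, 26 mm thick, 62 mm high, about 25 g, upright in a well of the stand at the start, its foot 5 mm above the bench; z up its axis. May be absent
- short_vial_2_mid (a point): centre, half-way up, of a short amber glass vial, open, with no cap, 26 mm thick, 62 mm high, about 25 g, upright in a well of the stand at the start, its foot 5 mm above the bench; z up its axis. May be absent
- petri_dish: closed petri dish, 59 mm across, 14 high, a bystander; origin under its middle
- torch_1: black torch, 133 mm long, lying down, a bystander; origin under its middle
- driver: blue-handled screwdriver, 172 mm long, a bystander; origin under its middle
Not all that is in view belongs to the job. What is shaped like the part that bears medium_vial_2_mid but blue or turquoise is not meant. What is shaped like the part that bears tall_vial_1_mid but purple is not meant.

How it is judged:
By the outcome, as a careful person would: the job done as asked, in the order asked, and still so for the second after the job is handed in, with the robot touching nothing.
Of tall_vial_1, tall_vial_2, medium_vial_1, medium_vial_2, short_vial_1, short_vial_2 only 4 to 6 are there at a start; the rules pass over those that are not, and their reading is None.
At some moment in a run one of vial_stand may be knocked a few centimetres aside while the robot is not near it.
It also fails if it takes over 210 s, if anything falls off the work surface, if the arm or the gripper's body presses on something with over 40 N, if the wrist force passes 120 N, or if a joint passes its speed limit or range.

## Working session

There is one attempt and no reset: what is moved stays moved. The work goes in short steps, Python scripts to look and compute and a shell command to move; the robot and the scene stay as the last step left them, time stands still between calls to the robot, and variables do not carry over. Pictures are saved under pics/ and viewed, about 12 in all and at most 16, crops included, and the job is handed in when it is done.

```bash
mkdir -p pics; ls; python3 - <<'E'
from station import *
import cv2,numpy as np
print(sense())
for n in ["scene","top"]:
    c=calibration(n);print(n,{k:np.round(v,4).tolist() for k,v in c.items()})
    cv2.imwrite(f"pics/{n}0.png",read_camera(n)[:,:,::-1])
E
```

```text
pics
{'time': 0.0, 'joint_positions': array([-1.31911533e+00,  1.59044525e-01,  1.59825914e+00, -4.09512411e-05,
        1.38619138e+00, -2.10087188e-01]), 'qvel': array([ 1.19708140e-03, -8.24007835e-04,  5.29798688e-04, -3.19252710e-05,
        1.64910087e-05, -5.98555673e-04]), 'tau': array([-8.47251449e-04, -3.85578561e+01, -3.22103834e+01,  7.01706321e-02,
        3.80575459e-02, -1.53759875e-04]), 'eef_pos': array([ 0.25600032, -0.5141801 ,  0.22760797]), 'orientation': array([-0.16184382,  0.68901456, -0.68767024,  0.16178739]), 'contact_force': array([-0.27473791, -0.26461712,  0.75437406]), 'moment': array([ 0.0296863 ,  0.03079498, -0.01106812]), 'width': 0.09168081735571938}
scene {'fx': 404.7135, 'fy': 404.7135, 'cx': 317.2992, 'cy': 201.17, 'k1': -0.0893, 'R': [[0.6899, -0.7239, -0.0072], [-0.4514, -0.4223, -0.7861], [0.566, 0.5456, -0.6181]], 't': [-0.3243, 0.2701, 0.8106]}
top {'fx': 430.1143, 'fy': 430.1143, 'cx': 316.6587, 'cy': 197.5733, 'k1': -0.0351, 'R': [[0.0218, -0.9997, 0.0098], [-0.99, -0.0229, -0.1389], [0.1391, -0.0067, -0.9903]], 't': [-0.0127, 0.4866, 1.2976]}
```

View pics/top0.png

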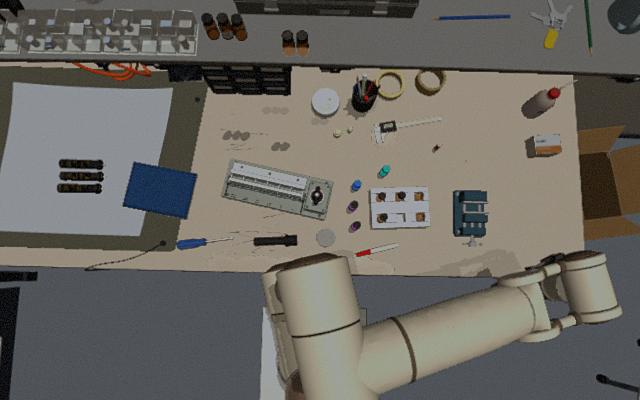

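View pics/scene0.png

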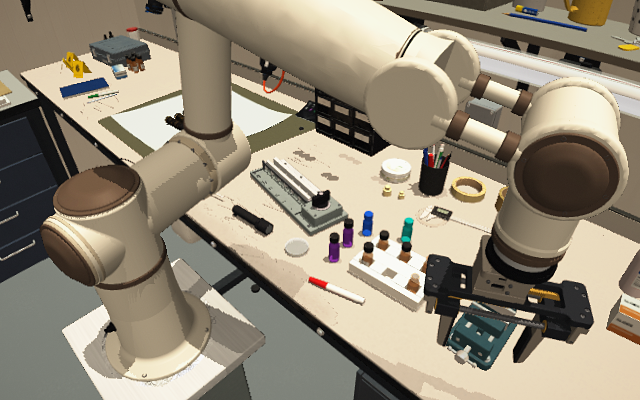

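```bash
cat > h.py <<'E'
from station import *
import cv2,numpy as np
from scipy.spatial.transform import Rotation as Ro
def ray(n,uv,c=None):
    c=c or calibration(n)
    d=(np.array(uv,float)-[c['cx'],c['cy']])/[c['fx'],c['fy']]
    u=d.copy()
    for _ in range(20): u=d/(1+c['k1']*(u@u))
    R=np.array(c['R']);t=np.array(c['t'])
    return -R.T@t, R.T@np.r_[u,1]
def at_z(n,uv,z,c=None):
    o,d=ray(n,uv,c); return o+d*(z-o[2])/d[2]
def proj(n,X,c=None):
    c=c or calibration(n)
    p=np.array(c['R'])@X+np.array(c['t']); u=p[:2]/p[2]
    return u*(1+c['k1']*(u@u))*[c['fx'],c['fy']]+[c['cx'],c['cy']]
def go(target,zdir=None):
    """shift in tool mm to world target; turn about tool y so that tool z (mod pi) lies along zdir yaw (rad)"""
    s=sense();R=Ro.from_quat(s['orientation']).as_matrix()
    d=R.T@(np.array(target)-s['eef_pos'])*1000
    turn=None
    if zdir is not None:
        v=R.T@np.array([np.cos(zdir),np.sin(zdir),0]); turn=np.arctan2(v[0],v[2])
        turn=(turn+np.pi/2)%np.pi-np.pi/2
    print('shift',d.round(1),'turn',turn,'q6',s['joint_positions'][5].round(3),'pos',s['eef_pos'].round(4),'F',s['contact_force'].round(1),'w',s['width'])
def save(n,name,box=None,k=1):
    im=read_camera(n)[:,:,::-1]
    if box: im=im[box[1]:box[3],box[0]:box[2]]
    cv2.imwrite('pics/'+name,cv2.resize(im,None,fx=k,fy=k,interpolation=cv2.INTER_CUBIC))
E
python3 - <<'E'
from h import *
save('top','top1.png',(215,150,440,250),3.5)
R=Ro.from_quat(sense()['orientation']).as_matrix();print(R.round(3))
for n,uv,z in [('knob',(317,196),.088),('s1',(370,187),.032),('s2',(428,187),.032),('s3',(428,228),.032),('s4',(370,228),.032),('r',(222,185),.03)]: print(n,at_z('top',uv,z).round(4))
c=calibration('wrist');print({k:np.round(v,4).tolist() for k,v in c.items()})
E
```

```text
[[-0.895 -0.     0.446]
 [-0.446  0.001 -0.895]
 [-0.    -1.    -0.001]]
knob [ 0.484  -0.0023  0.088 ]
s1 [ 0.5242 -0.1673  0.032 ]
s2 [ 0.5285 -0.3491  0.032 ]
s3 [ 0.4003 -0.3474  0.032 ]
s4 [ 0.3964 -0.1679  0.032 ]
r [0.5201 0.294  0.03  ]
{'fx': 282.0593, 'fy': 282.0593, 'cx': 319.3461, 'cy': 196.5465, 'k1': -0.0092, 'R': [[0.4463, -0.8949, -0.0011], [-0.8651, -0.4317, 0.2555], [-0.2291, -0.1131, -0.9668]], 't': [-0.5745, -0.0285, 0.3902]}
```

View pics/top1.png

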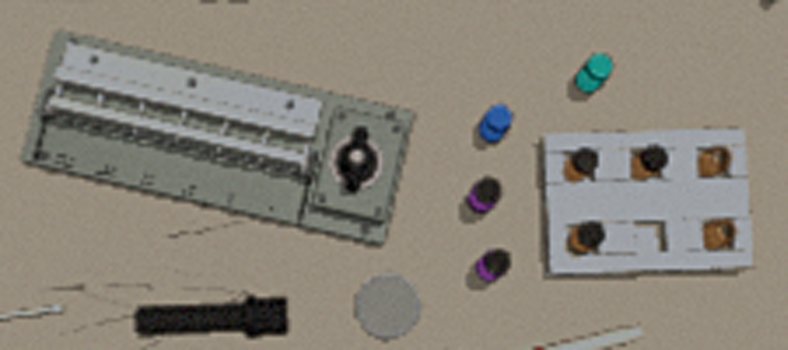

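```bash
python3 - <<'E'
from h import *
f=lambda p:(215+p[0]/3.5,150+p[1]/3.5)
a=at_z('top',f((357,160)),.088);b=at_z('top',f((361,133)),.088);c=at_z('top',f((353,190)),.088)
print(a.round(4),np.arctan2(*(b-c)[1::-1]))
# row edges: rack corners
k=[at_z('top',f(p),.02) for p in [(60,30),(413,110),(385,243),(22,162)]]
for i,j in((0,1),(3,2)): print(np.arctan2(*(k[i]-k[j])[1::-1]),np.linalg.norm(k[i]-k[j]))
go([a[0]-.0,a[1],.24],-1.77)
E
```

```text
[ 0.4848 -0.0023  0.088 ] -0.11635023031537771
1.3676510466173641 0.32745650232811757
1.3735241042465003 0.33227643001423274
shift [-432.9  -11.5 -356.5] turn 0.6610105397250448 q6 -0.21 pos [ 0.2561 -0.5143  0.2278] F [0.5 0.3 0.3] w 0.09227993005999108
```

```bash
python3 -m crank '[-433,-12,-356,0.66,0, -433,-12,-356,0.66,0, -433,-12,-356,0.66,0, -433,-12,-356,0.66,0, -433,-12,-356,0.66,0, -433,-12,-356,0.66,0, -433,-12,-356,0.66,0, -433,-12,-356,0.66,0, -433,-12,-356,0.66,0, -433,-12,-356,0.66,0, -433,-12,-356,0.66,0, -433,-12,-356,0.66,0]' 60
python3 - <<'E'
from h import *
go([.4848,-.0023,.24],-1.77)
E
```

```text
time: 1.15
eef_pos: [0.4585, -0.0608, 0.2391]
orientation: [0.07, 0.704, -0.703, -0.07]
contact_force: [0.7, -0.4, 0.2]
width: 0.0916
shift [-14.3  -0.8 -62.5] turn 0.0008509597488968179 q6 1.374 pos [ 0.4585 -0.0608  0.2391] F [ 0.7 -0.4  0.2] w 0.0915634545159095
```

```bash
python3 -m crank '[-14,-1,-62,0,0, -14,-1,-62,0,0, -14,-1,-62,0,0, -14,-1,-62,0,0, -14,-1,-62,0,0]'
python3 - <<'E'
from h import *
save('wrist','w1.png')
np.save('w1c.npy',calibration('wrist'),allow_pickle=True)
c=calibration('wrist')
go([.4848,-.0023,.24],-1.77)
print(proj('wrist',[.4848,-.0023,.088],c),c['R'],c['t'])
E
```

```text
time: 1.57
eef_pos: [0.484, -0.0033, 0.2399]
orientation: [0.07, 0.704, -0.703, -0.07]
contact_force: [-0.6, 0.1, 0.2]
width: 0.092
shift [-0.5 -0.1 -1.5] turn -0.000270372865143198 q6 1.512 pos [ 0.484  -0.0037  0.2399] F [-0.1 -0.  -0.3] w 0.0919959678368036
[318.3693532  188.29423943] [[-1.97384960e-01 -9.80325683e-01 -8.55649683e-04]
 [-9.47547203e-01  1.90561173e-01  2.56594500e-01]
 [-2.51383125e-01  5.14586637e-02 -9.66518769e-01]] [0.09241808 0.42797974 0.52317073]
```

View pics/w1.png

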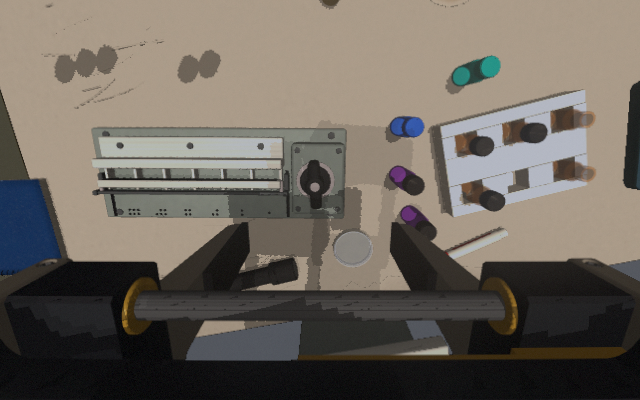

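```bash
python3 - <<'E'
import cv2
im=cv2.imread('pics/w1.png')
cv2.imwrite('pics/w1c.png',cv2.resize(im[120:225,90:355],None,fx=3,fy=3,interpolation=cv2.INTER_CUBIC))
E
```

```text
(no output)
```

View pics/w1c.png

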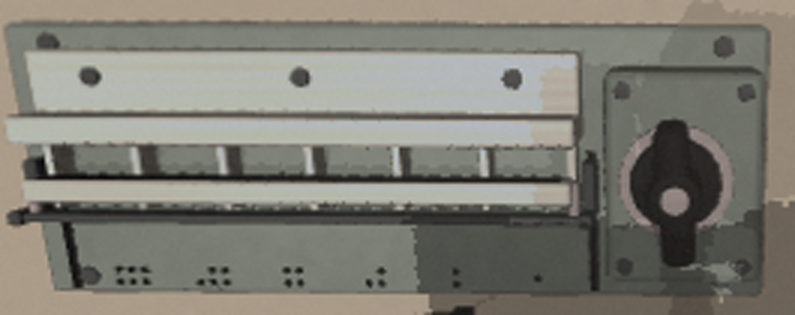

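```bash
python3 - <<'E'
from h import *
c=np.load('w1c.npy',allow_pickle=True).item()
f=lambda x,y:(90+(x+.5)/3-.5,120+(y+.5)/3-.5)
P=lambda x,y,z:at_z('wrist',f(x,y),z,c)
print('cam',(-np.array(c['R']).T@c['t']).round(4))
for n,a in dict(hub=(675,200,.09),wfar=(672,120,.088),wnear=(679,265,.06),wnear2=(679,240,.088)).items(): print(n,P(*a).round(4))
th=1.3695
for n,(p,q) in dict(fence=((575,146,.05),(8,144,.05)),bar=((570,180,.05),(25,179,.05)),rearbase=((765,27,.02),(8,25,.02)),front=((760,292,.02),(60,290,.02))).items():
    a,b=P(*p),P(*q); print(n,a.round(4),b.round(4),np.linalg.norm(a-b).round(4),'yaw',np.arctan2(*(b-a)[1::-1]).round(4))
for x in (55,140,225,310,398,485,572): print(P(x,150,.034).round(4))
a=P(538,279,.02);b=P(132,275,.02);print('dots',a,b,np.linalg.norm(a-b),np.arctan2(*(b-a)[1::-1]))
# stand: top camera & wrist
for uv in [(442,127),(582,93),(592,182),(454,213)]: print('stand',at_z('wrist',uv,.032,c).round(4))
E
```

```text
cam [ 0.5553 -0.0179  0.3959]
hub [0.4883 0.0012 0.09  ]
wfar [ 0.5173 -0.0036  0.088 ]
wnear [0.4543 0.007  0.06  ]
wnear2 [0.4724 0.003  0.088 ]
fence [0.51   0.0395 0.05  ] [0.5574 0.27   0.05  ] 0.2353 yaw 1.3678
bar [0.4965 0.0448 0.05  ] [0.5421 0.2688 0.05  ] 0.2286 yaw 1.3699
rearbase [ 0.5403 -0.048   0.02  ] [0.6066 0.2742 0.02  ] 0.3289 yaw 1.368
front [ 0.4218 -0.0246  0.02  ] [0.4876 0.2984 0.02  ] 0.3296 yaw 1.3699
[0.5509 0.2641 0.034 ]
[0.5435 0.2276 0.034 ]
[0.5362 0.1913 0.034 ]
[0.5289 0.155  0.034 ]
[0.5213 0.1176 0.034 ]
[0.5139 0.0807 0.034 ]
[0.5064 0.0438 0.034 ]
dots [0.44851753 0.07589097 0.02      ] [0.48788008 0.26213746 0.02      ] 0.1903606202836733 1.362514814454285
stand [ 0.5188 -0.1673  0.032 ]
stand [ 0.5259 -0.3401  0.032 ]
stand [ 0.4089 -0.3572  0.032 ]
stand [ 0.4019 -0.1732  0.032 ]
```

```bash
python3 - <<'E'
from h import *
go([.4889,-.0003,.075],-1.772)
E
```

```text
shift [ -4.3 164.9  -4.2] turn 0.0017296269081612525 q6 1.512 pos [ 0.484  -0.0037  0.2399] F [-0.1 -0.  -0.3] w 0.0919959678368036
```

```bash
python3 -m crank '[-4,40,-4,0,0.5, -4,80,-4,0,0.5, -4,110,-4,0,0.5, -4,140,-4,0,0.5, -4,155,-4,0,0.5, -4,165,-4,0,0.5, -4,165,-4,0,0.7, -4,165,-4,0,1, -4,165,-4,0,1, -4,165,-4,0,1, -4,165,-4,0,1, -4,165,-4,0,1]' 50
python3 -m crank '[0,0,0,0,1, 0,0,0,0,1]'; python3 -c "
from h import *;go([.4889,-.0003,.075],-1.772)"
```

```text
time: 2.62
eef_pos: [0.4899, 0.0009, 0.0761]
orientation: [0.072, 0.705, -0.702, -0.07]
contact_force: [3.8, 14.3, 2.3]
width: 0.014
time: 2.78
eef_pos: [0.49, 0.0011, 0.0762]
orientation: [0.072, 0.705, -0.702, -0.07]
contact_force: [1.5, 1.9, -2.6]
width: 0.0126
shift [0.8 1.2 1.6] turn 0.0009973828474849622 q6 1.52 pos [0.49   0.0011 0.0762] F [ 1.5  1.9 -2.6] w 0.012629304420718468
```

```bash
python3 -m crank '[0,0,0,-0.1,1, 0,0,0,-0.2,1, 0,0,0,-0.3,1, 0,0,0,-0.4,1, 0,0,0,-0.5,1, 0,0,0,-0.6,1, 0,0,0,-0.7,1, 0,0,0,-0.8,1, 0,0,0,-0.9,1, 0,0,0,-1.0,1, 0,0,0,-1.1,1, 0,0,0,-1.2,1]'
python3 -c "
from h import *;go([.4889,-.0003,.075],-1.772);print(sense()['moment'])"
```

```text
time: 3.78
eef_pos: [0.4886, 0.0043, 0.0762]
orientation: [-0.339, 0.623, -0.617, 0.342]
contact_force: [-4.3, 13.3, 5.5]
width: 0.0129
shift [3.7 1.1 2.7] turn 1.2050986345799144 q6 0.316 pos [0.4886 0.0043 0.0762] F [-4.3 13.3  5.5] w 0.012898659960631305
[ 2.20137202  0.69649244 -0.07270646]
```

```bash
python3 -m crank '[0,0,0,-0.1,1, 0,0,0,-0.2,1, 0,0,0,-0.3,1, 0,0,0,-0.4,1, 0,0,0,-0.5,1, 0,0,0,-0.6,1, 0,0,0,-0.7,1, 0,0,0,-0.8,1, 0,0,0,-0.9,1, 0,0,0,-1.0,1, 0,0,0,-1.05,1, 0,0,0,-1.1,1]'
python3 -c "
from h import *;go([.4889,-.0003,.075],-1.772);print(sense()['moment'])"
```

```text
time: 4.78
eef_pos: [0.4855, 0.0045, 0.0761]
orientation: [-0.613, 0.354, -0.345, 0.616]
contact_force: [-12.8, -0.6, 10.9]
width: 0.0123
shift [5.9 1.1 0.5] turn -0.8330616517962621 q6 -0.787 pos [0.4855 0.0045 0.0761] F [-12.8  -0.6  10.9] w 0.01228232226671092
[-0.13499006  2.08952155 -0.08490296]
```

```bash
python3 -m crank '[0,0,0,-0.05,1, 0,0,0,-0.1,1, 0,0,0,-0.13,1, 0,0,0,-0.15,1]'
python3 -c "
from h import *;go([.4889,-.0003,.075],-1.772);print(sense()['moment'])"
python3 -m crank '[0,0,0,-0.03,1, 0,0,0,-0.06,1, 0,0,0,-0.06,1]'
python3 -c "
from h import *;go([.4889,-.0003,.075],-1.772);print(sense()['moment'])"
```

```text
time: 5.12
eef_pos: [0.4851, 0.0044, 0.0762]
orientation: [-0.637, 0.308, -0.298, 0.641]
contact_force: [-2.5, -0.4, 0.8]
width: 0.0131
shift [ 6.1  1.1 -0. ] turn -0.6844130472925309 q6 -0.936 pos [0.4851 0.0044 0.0762] F [-2.5 -0.4  0.8] w 0.013118391168637345
[-0.21547556  0.22692729 -1.32504128]
time: 5.37
eef_pos: [0.4852, 0.0042, 0.0763]
orientation: [-0.645, 0.289, -0.28, 0.65]
contact_force: [0.4, -1.2, -1.0]
width: 0.0137
shift [ 5.9  1.2 -0.3] turn -0.6266273845473185 q6 -0.994 pos [0.4852 0.0042 0.0763] F [ 0.4 -1.2 -1. ] w 0.01368243920329605
[-0.22457145 -0.16154142 -1.47385056]
```

```bash
python3 -m crank '[0,0,0,0,0.6, 0,0,0,0,0.5, 0,0,0,0,0.5, 0,0,0,0,0.5, 0,-40,0,0,0.5, 0,-80,0,0,0.5, 0,-120,0,0,0.5, 0,-160,0,0,0.5, 0,-160,0,0,0.5]'
python3 -c "
from h import *;go([.463,-.259,.22],0.03)"
```

```text
time: 6.12
eef_pos: [0.4912, 0.0014, 0.2455]
orientation: [-0.644, 0.283, -0.285, 0.651]
contact_force: [1.1, 0.8, 1.6]
width: 0.0461
shift [ 172.6   23.4 -197.3] turn 0.7137201808587412 q6 -0.994 pos [0.4912 0.0014 0.2455] F [1.1 0.8 1.6] w 0.04606223476560633
```

```bash
python3 -m crank '[173,20,-197,0.71,0.5, 173,20,-197,0.71,0.5, 173,20,-197,0.71,0.5, 173,20,-197,0.71,0.5, 173,20,-197,0.71,0.5, 173,20,-197,0.71,0.5, 173,20,-197,0.71,0.5, 173,20,-197,0.71,0.5, 173,20,-197,0.71,0.5, 173,20,-197,0.71,0.5, 173,20,-197,0.71,0.5]'
python3 - <<'E'
from h import *
save('wrist','w2.png')
c=calibration('wrist');np.save('w2c.npy',c,allow_pickle=True)
go([.463,-.259,.22],0.03);print((-np.array(c['R']).T@c['t']).round(4))
E
```

```text
time: 7.03
eef_pos: [0.4638, -0.2574, 0.2235]
orientation: [-0.506, 0.491, -0.491, 0.512]
contact_force: [0.4, 0.1, 0.5]
width: 0.046
shift [ 1.4  3.6 -0.9] turn 0.006341005645946973 q6 -0.779 pos [ 0.4638 -0.2575  0.2236] F [ 0.1 -0.   0.6] w 0.046364515173000706
[ 0.4608 -0.1866  0.3801]
```

View pics/w2.png

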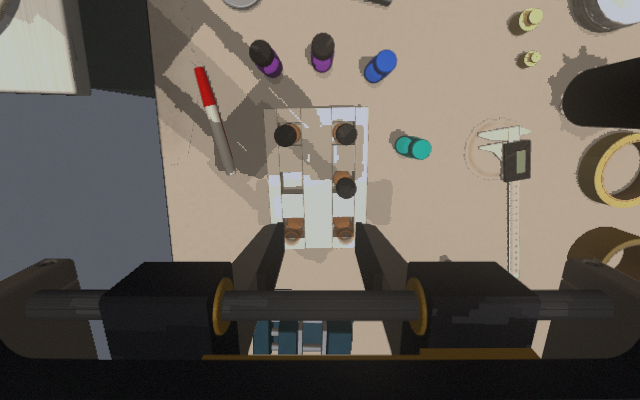

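```bash
python3 - <<'E'
from h import *
im=cv2.imread('pics/scene0.png')[205:315,320:445]
cv2.imwrite('pics/s0c.png',cv2.resize(im,None,fx=5,fy=5,interpolation=cv2.INTER_CUBIC))
c=np.load('w2c.npy',allow_pickle=True).item()
k=[at_z('wrist',p,.032,c)[:2] for p in [(265,108),(367,107),(368,248),(271,249)]]
for p in k: print(p.round(4))
for n,p in dict(A=(287,135),B=(346,133),C=(346,188)).items(): print(n,at_z('wrist',p,.084,c).round(4),at_z('wrist',p,.073,c).round(4))
for n,p in dict(D=(293,230),E=(344,228)).items(): print(n,at_z('wrist',p,.067,c).round(4))
E
```

```text
[ 0.3986 -0.1706]
[ 0.5189 -0.165 ]
[ 0.5345 -0.3449]
[ 0.4047 -0.3507]
A [ 0.4302 -0.1987  0.084 ] [ 0.4291 -0.1991  0.073 ]
B [ 0.4906 -0.1944  0.084 ] [ 0.4917 -0.1947  0.073 ]
C [ 0.4941 -0.2522  0.084 ] [ 0.4954 -0.2546  0.073 ]
D [ 0.4365 -0.309   0.067 ]
E [ 0.4966 -0.3044  0.067 ]
```

View pics/s0c.png

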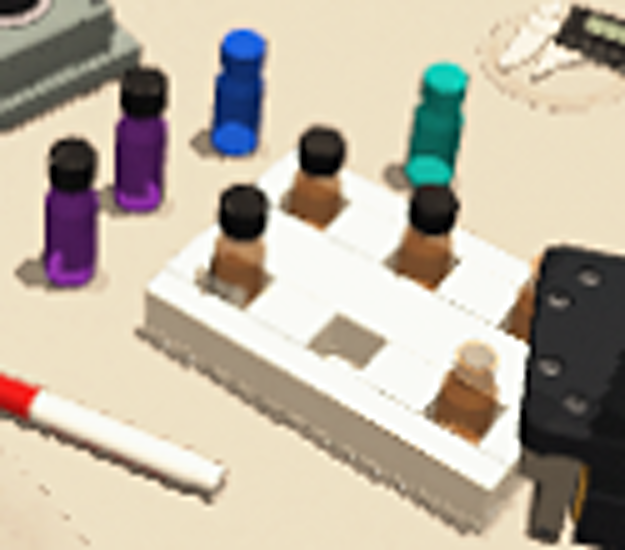

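```bash
cat > fit.py <<'E'
from h import *
from scipy.optimize import least_squares
def wells(p,z):
    c,s=np.cos(p[2]),np.sin(p[2]); 
    return {(i,j):np.array([p[0]+c*i*.0325-s*j*.06,p[1]+s*i*.0325+c*j*.06,z]) for i in(-1,1) for j in(1,0,-1)}
def fit(obs):  # obs list of (name,calib,[(uv,sx,sy,z)])
    def r(p):
        c,s=np.cos(p[2]),np.sin(p[2]);o=[]
        for n,cal,L in obs:
            for uv,lx,ly,z in L:
                o+=list((at_z(n,uv,z,cal)[:2]-[p[0]+c*lx-s*ly,p[1]+s*lx+c*ly])*1000)
        return o
    q=least_squares(r,[.463,-.259,.03],loss='soft_l1',f_scale=3); return q.x,np.array(r(q.x)).round(1)
E
python3 - <<'E'
from fit import *
g=lambda p:(215+(p[0]+.5)/3.5-.5,150+(p[1]+.5)/3.5-.5)
K=lambda L:[(uv,sx*.0625,sy*.09,.032) for uv,(sx,sy) in zip(L,[(1,1),(1,-1),(-1,-1),(-1,1)])]
o1=('top',calibration('top'),K([g(p) for p in [(543,135),(745,128),(752,268),(548,275)]]))
c2=np.load('w2c.npy',allow_pickle=True).item()
o2=('wrist',c2,K([(367,107),(368,248),(271,249),(265,108)]))
c1=np.load('w1c.npy',allow_pickle=True).item()
o3=('wrist',c1,K([(442,127),(582,93),(592,182),(454,213)]))
for o in ([o1],[o2],[o3],[o1,o2,o3]): print(*fit(o))
p=fit([o1,o2])[0];print(p)
s=lambda u:((u[0]-320)*5,(u[1]-205)*5)
for k,v in wells(p,.084).items():
    w=v.copy();w[2]=.073; f=v.copy();f[2]=.032
    print(k,'scene crop cap top tall',np.round(s(proj('scene',v))),'med',np.round(s(proj('scene',w))),'| w2 tall',proj('wrist',v,c2).round(1),'med',proj('wrist',w,c2).round(1))
E
```

```text
[ 0.46326451 -0.25948594  0.05116886] [-0.7 -0.2  0.7 -1.4  0.4  0.5 -0.4  1.2]
[ 0.46415084 -0.25779365  0.0530491 ] [-2.9 -0.3  3.1 -0.6 -1.8  0.2  1.7  0.7]
[ 0.46385395 -0.25986326  0.06405276] [-1.6 -1.2 -6.1  5.6  1.6 -3.6  6.2  0.8]
[ 0.4636116  -0.25891411  0.05494741] [-0.7 -1.   0.  -2.3 -0.3  0.1 -0.4  0.8 -2.2  0.7  3.5  0.4 -1.4  1.5
  2.4  1.9 -2.3 -1.6 -5.1  5.2  2.7 -5.   5.6 -0.8]
[ 0.46357062 -0.25859371  0.05236542]
(-1, 1) scene crop cap top tall [248. 197.] med [246. 215.] | w2 tall [284.8 136.6] med [286.  136.2]
(-1, 0) scene crop cap top tall [363. 260.] med [360. 278.] | w2 tall [287.3 193.3] med [288.3 191. ]
(-1, -1) scene crop cap top tall [486. 327.] med [482. 345.] | w2 tall [289.7 244.7] med [290.5 240.8]
(1, 1) scene crop cap top tall [329. 121.] med [326. 139.] | w2 tall [348.  135.6] med [346.9 135.2]
(1, 0) scene crop cap top tall [441. 179.] med [438. 197.] | w2 tall [347.5 192.3] med [346.5 190. ]
(1, -1) scene crop cap top tall [561. 241.] med [557. 259.] | w2 tall [347.  243.7] med [346.  239.9]
```

```bash
cat > nx.py <<'E'
import sys
from fit import *
p=[.4636,-.2586,.052]
X=lambda u,v,z:[.98*v+.2*u,-.2*v+.98*u,z]
pk=lambda k,z,v=.4755:X(.258+(k-3.5)*.038,v,z)
def W(k,z,p=p):
    w=wells(p,z)[k]; print(w.round(4)); return w
E
python3 -c "
from nx import *
w=W((-1,1),.053);w[:2]=(w[:2]+[.4302,-.1987])/2;go(w,.052)"
```

```text
[ 0.428  -0.2004  0.053 ]
shift [-58.  170.8 -33.7] turn -0.015658901061949004 q6 -0.779 pos [ 0.4638 -0.2575  0.2236] F [ 0.1 -0.   0.6] w 0.046364515173000706
```

```bash
python3 -m crank '[-30,30,-17,-0.015,0.5, -58,60,-34,-0.015,0.5, -58,80,-34,-0.015,0.5, -58,110,-34,-0.015,0.5, -58,140,-34,-0.015,0.5, -58,160,-34,-0.015,0.5, -58,171,-34,-0.015,0.5, -58,171,-34,-0.015,0.5, -58,171,-34,-0.015,0.8, -58,171,-34,-0.015,0.8, -58,171,-34,-0.015,0.8, -58,171,-34,-0.015,0.8]' 8
python3 -c "
from h import *
go([.429,-.1995,.053],.052)
save('wrist','w3.png')"
```

```text
time: 8.08
eef_pos: [0.429, -0.2001, 0.0539]
orientation: [-0.51, 0.487, -0.487, 0.516]
contact_force: [-2.2, -0.6, 1.4]
width: 0.0254
shift [-0.6  0.9 -0. ] turn -0.00021946102186443106 q6 -0.756 pos [ 0.429  -0.2001  0.0539] F [-2.2 -0.6  1.4] w 0.025405454117076245
```

View pics/w3.png

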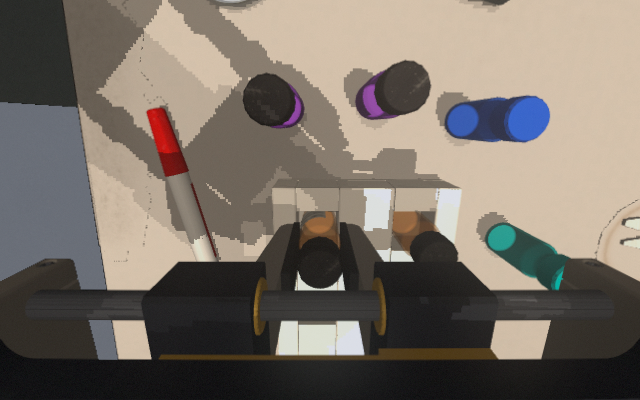

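```bash
python3 -m crank '[0,-10,0,0,0.8, 0,-25,0,0,0.8, 0,-50,0,0,0.8, 0,-80,0,0,0.8, 0,-110,0,0,0.8, 0,-110,0,0,0.8]'
python3 -c "
from nx import *
save('top','t2.png',(200,140,340,230),5.5)
go(pk(1,.164),-.2012)"
```

```text
time: 8.63
eef_pos: [0.4319, -0.2035, 0.1713]
orientation: [-0.509, 0.482, -0.492, 0.516]
contact_force: [0.3, -1.2, 1.0]
width: 0.0252
shift [-263.4    5.5   81.4] turn 0.2526956935164415 q6 -0.755 pos [ 0.4308 -0.2026  0.1684] F [ 0.7 -0.4 -0.5] w 0.024894469668175028
```

View pics/t2.png

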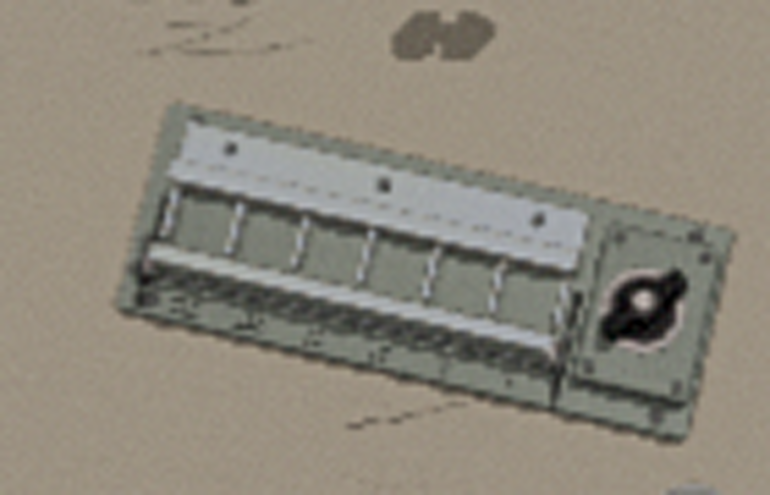

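```bash
python3 -c "
from nx import *
f=lambda p:(200+(p[0]+.5)/5.5-.5,140+(p[1]+.5)/5.5-.5)
UV=lambda q:(round(.2*q[0]+.98*q[1],4),round(.98*q[0]-.2*q[1],4))
for n,q,z in [('fin0',(563,300),.034),('fin6',(174,210),.034),('fenceR',(575,272),.05),('fenceL',(178,183),.05),('barR',(555,334),.05),('barL',(152,244),.05)]:
  print(n,UV(at_z('top',f(q),z)))
s=sense();print(UV([.485,.0045]))
go(pk(1,.164),-.2012)"
```

```text
fin0 (np.float64(0.1424), np.float64(0.4778))
fin6 (np.float64(0.3689), np.float64(0.4789))
fenceR (np.float64(0.1386), np.float64(0.4924))
fenceL (np.float64(0.3669), np.float64(0.4921))
barR (np.float64(0.1415), np.float64(0.456))
barL (np.float64(0.3724), np.float64(0.4553))
(0.1014, 0.4744)
shift [-263.4    5.5   81.4] turn 0.2526956935164415 q6 -0.755 pos [ 0.4308 -0.2026  0.1684] F [ 0.7 -0.4 -0.5] w 0.024894469668175028
```

```bash
python3 -m crank '[-40,0,12,0.1,0.8, -80,0,25,0.2,0.8, -120,4,37,0.25,0.8, -160,4,49,0.25,0.8, -200,4,62,0.25,0.8, -230,4,71,0.25,0.8, -255,5,79,0.25,0.8, -263,5,81,0.253,0.8, -263,5,81,0.253,0.8, -263,5,81,0.253,0.8]'
python3 -c "
from nx import *
go(pk(1,.070),-.2012)"
```

```text
time: 9.52
eef_pos: [0.4977, 0.0637, 0.164]
orientation: [0.444, -0.545, 0.551, -0.451]
contact_force: [0.6, 0.0, -0.5]
width: 0.0252
shift [-0.8 94.  -0.5] turn 0.00031081961135637215 q6 0.085 pos [0.4977 0.0637 0.164 ] F [ 0.6  0.  -0.5] w 0.025205276875342002
```

```bash
python3 -m crank '[-1,25,0,0,0.8, -1,50,0,0,0.8, -1,65,0,0,0.8, -1,80,0,0,0.8, -1,88,0,0,0.8, -1,92,0,0,0.8, -1,94,0,0,0.8, -1,94,0,0,0.8]'
python3 -c "
from nx import *
go(pk(1,.070),-.2012)
save('wrist','w4.png')"
```

```text
time: 10.18
eef_pos: [0.4994, 0.0641, 0.0703]
orientation: [0.443, -0.545, 0.551, -0.451]
contact_force: [-0.8, -0.1, -0.6]
width: 0.0251
shift [-0.3  0.3 -0.9] turn -0.0005264278517069787 q6 0.087 pos [0.4994 0.0641 0.0703] F [-0.8 -0.1 -0.6] w 0.025127113403468706
```

View pics/w4.png

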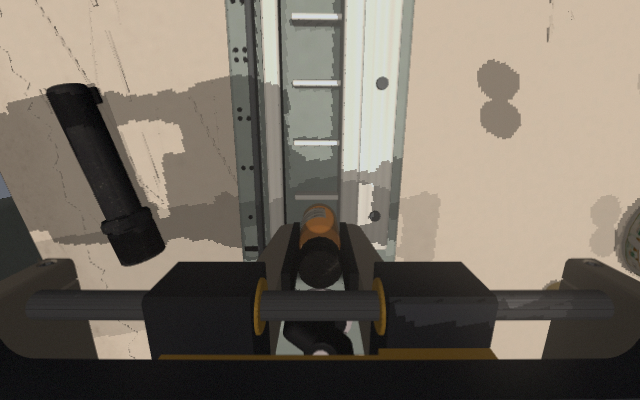

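```bash
python3 -m crank '[0,0.5,0,0,0.7, 0,0.5,0,0,0.6, 0,0.5,0,0,0.5, 0,0.5,0,0,0.5, 0,-20,0,0,0.5, 0,-60,0,0,0.5, 0,-100,0,0,0.5, 0,-100,0,0,0.5]'
python3 -c "
from nx import *
w=W((1,1),.053);w[:2]=(w[:2]+[.4917,-.1947])/2;print(w);w[2]=.14;go(w,.052)"
```

```text
time: 10.9
eef_pos: [0.5033, 0.0639, 0.1793]
orientation: [0.44, -0.541, 0.555, -0.455]
contact_force: [0.8, -0.8, 1.1]
width: 0.0463
[ 0.4929 -0.197   0.053 ]
[ 0.49231874 -0.19584593  0.053     ]
shift [256.9  39.4  40. ] turn -0.2530403567858297 q6 0.087 pos [0.5033 0.0639 0.1793] F [ 0.8 -0.8  1.1] w 0.0462881464304481
```

```bash
cat > chk.py <<'E'
from nx import *
def chk():
    a=cv2.cvtColor(cv2.imread('pics/top0.png'),cv2.COLOR_BGR2GRAY)[165:250,345:450]
    im=cv2.cvtColor(read_camera('top'),cv2.COLOR_RGB2GRAY);b=im[165:250,345:450]
    L=[]
    for q in (a,b):
        m=(q>185).astype(np.uint8);n,l,st,ce=cv2.connectedComponentsWithStats(m);i=1+np.argmax(st[1:,4]);r=cv2.minAreaRect(np.argwhere(l==i)[:,::-1].astype(np.float32));L.append((st[i].tolist(),ce[i].round(2).tolist(),np.round(r[0],1),np.round(r[1],1),round(r[2],1)))
    print(*L,sep='\n');print('meandiff',cv2.absdiff(a,b).mean())
E
python3 -c "
from chk import *;chk()"
python3 -m crank '[40,0,6,-0.1,0.5, 80,0,13,-0.2,0.5, 120,0,19,-0.25,0.5, 160,10,26,-0.25,0.5, 200,20,32,-0.25,0.5, 235,30,37,-0.25,0.5, 257,35,40,-0.25,0.5, 257,39,40,-0.25,0.5, 257,39,40,-0.25,0.5]'
python3 -c "
from chk import *
chk();go([.4923,-.1958,.053],.052);save('wrist','w5.png')
c=calibration('wrist');print(proj('wrist',[.4923,-.1958,.073],c))
"
```

```text
time: 11.7
eef_pos: [0.4892, -0.1958, 0.1347]
orientation: [-0.506, 0.483, -0.493, 0.517]
contact_force: [0.9, -0.4, -0.5]
width: 0.046Traceback (most recent call last):
  File "<string>", line 2, in <module>
    from chk import *;chk()
                      ~~~^^
  File "chk.py", line 7, in chk
    m=(q>185).astype(np.uint8);n,l,st,ce=cv2.connectedComponentsWithStats(m);i=1+np.argmax(st[1:,4]);r=cv2.minAreaRect(np.argwhere(l==i)[:,::-1].astype(np.float32));L.append((st[i].tolist(),ce[i].round(2).tolist(),np.round(r[0],1),np.round(r[1],1),round(r[2],1)))
                                                                                 ~~~~~~~~~^^^^^^^^^^
    return _wrapfunc(a, 'argmax', axis=axis, out=out, **kwds)
    return bound(*args, **kwds)
ValueError: attempt to get argmax of an empty sequence
Traceback (most recent call last):
  File "chk.py", line 7, in chk
    m=(q>185).astype(np.uint8);n,l,st,ce=cv2.connectedComponentsWithStats(m);i=1+np.argmax(st[1:,4]);r=cv2.minAreaRect(np.argwhere(l==i)[:,::-1].astype(np.float32));L.append((st[i].tolist(),ce[i].round(2).tolist(),np.round(r[0],1),np.round(r[1],1),round(r[2],1)))
                                                                                 ~~~~~~~~~^^^^^^^^^^
ValueError: attempt to get argmax of an empty sequence
```

```bash
cat > chk.py <<'E'
from nx import *
def chk():
    a=cv2.imread('pics/top0.png')[165:250,345:450]; b=read_camera('top')[165:250,345:450,::-1]
    for q in (a,b):
        m=((q[:,:,0].astype(int)-q[:,:,2]>-8)&(q.max(2)>110)).astype(np.uint8)
        n,l,st,ce=cv2.connectedComponentsWithStats(cv2.morphologyEx(m,cv2.MORPH_OPEN,np.ones((2,2),np.uint8)))
        i=1+np.argmax(st[1:,4]);r=cv2.minAreaRect(np.argwhere(l==i)[:,::-1].astype(np.float32))
        print(st[i].tolist(),'ctr',np.round(r[0],1)+[345,165],np.round(r[1],1),round(r[2],1))
    print('meandiff',cv2.absdiff(a,b).mean())
E
python3 -c "
from chk import *
chk();go([.4923,-.1958,.053],.052);save('wrist','w5.png')
c=calibration('wrist');print(proj('wrist',[.4923,-.1958,.073],c))
"
```

```text
[27, 23, 59, 41, 1773] ctr [400.9 207.9] [39.7 57.8] 88.1
[66, 37, 21, 32, 339] ctr [421.  217.5] [31. 20.] 90.0
meandiff 26.590887021475258
shift [ 1.3 83.   0.2] turn -0.00261144085524867 q6 -0.67 pos [ 0.4901 -0.1946  0.136 ] F [-0.3  0.4  0.5] w 0.04602115867706938
[318.6016425 214.5289506]
```

View pics/w5.png

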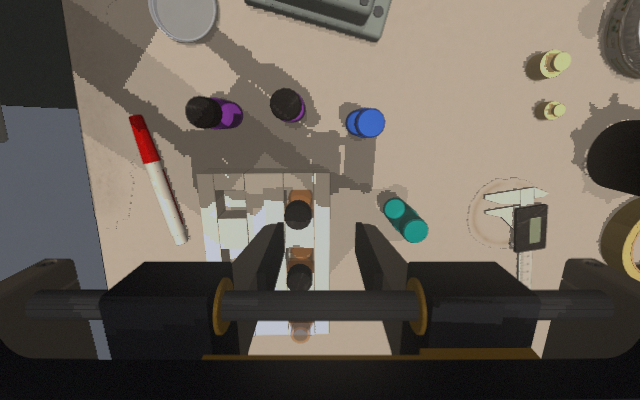

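```bash
python3 -c "
from nx import *
c=calibration('wrist')
for uv,z in [((298,214),.073),((299,277),.073),((301,328),.06),((197,175),.032),((329,172),.032),((329,334),.032)]: print(at_z('wrist',uv,z,c).round(4))
"
```

```text
[ 0.4754 -0.1961  0.073 ]
[ 0.4781 -0.2538  0.073 ]
[ 0.4815 -0.3172  0.06  ]
[ 0.3791 -0.1758  0.032 ]
[ 0.5015 -0.1673  0.032 ]
[ 0.5123 -0.3476  0.032 ]
```

```bash
python3 -c "
from nx import *
W((1,1),.05,[.4464,-.2596,.055]);go([.4755,-.1965,.053],.055)
"
```

```text
[ 0.4756 -0.1979  0.05  ]
shift [  1.1  83.2 -17.1] turn -0.0048155185039404635 q6 -0.671 pos [ 0.4905 -0.1945  0.1366] F [ 0.1  0.3 -0.5] w 0.04597722236950921
```

```bash
python3 -m crank '[1,0,-17,0,0.5, 1,20,-17,0,0.5, 1,50,-17,0,0.5, 1,70,-17,0,0.5, 1,83,-17,0,0.5, 1,83,-17,0,0.5, 1,83,-17,0,0.8, 1,83,-17,0,0.8, 1,83,-17,0,0.8, 1,83,-17,0,0.8, 1,83,-17,0,0.8]' 8
python3 -c "
from nx import *
go([.4755,-.1965,.053],.055)"
python3 -m crank '[0,-10,0,0,0.8, 0,-25,0,0,0.8, 0,-50,0,0,0.8, 0,-80,0,0,0.8, 0,-110,0,0,0.8, 0,-110,0,0,0.8]'
python3 -c "
from nx import *
go(pk(3,.164),-.2012)"
```

```text
time: 12.77
eef_pos: [0.4757, -0.1968, 0.0544]
orientation: [-0.507, 0.481, -0.494, 0.518]
contact_force: [-3.4, -0.8, 6.3]
width: 0.0254
shift [-0.3  1.4 -0.3] turn -0.004470981169760746 q6 -0.694 pos [ 0.4757 -0.1968  0.0544] F [-3.4 -0.8  6.3] w 0.025424941335981666
time: 13.27
eef_pos: [0.4769, -0.1991, 0.1723]
orientation: [-0.506, 0.476, -0.498, 0.519]
contact_force: [0.8, 0.1, 0.6]
width: 0.0255
shift [-336.     6.5   53.7] turn 0.25182229523502864 q6 -0.694 pos [ 0.4769 -0.1991  0.1723] F [0.8 0.1 0.6] w 0.02554245254228383
```

```bash
python3 -m crank '[-40,0,6,0.1,0.8, -80,0,13,0.2,0.8, -120,2,19,0.25,0.8, -160,2,26,0.25,0.8, -200,2,32,0.25,0.8, -240,2,38,0.25,0.8, -280,2,45,0.25,0.8, -310,4,50,0.25,0.8, -330,6,53,0.252,0.8, -336,6,54,0.252,0.8, -336,6,54,0.252,0.8, -336,6,54,0.252,0.8]'
python3 -c "
from nx import *
go(pk(3,.070),-.2012)"
```

```text
time: 14.27
eef_pos: [0.5142, 0.1386, 0.1647]
orientation: [0.439, -0.537, 0.558, -0.455]
contact_force: [0.1, -0.1, -0.9]
width: 0.0254
shift [-0.7 94.6 -4.1] turn 3.7656932490026662e-06 q6 0.248 pos [0.5142 0.1386 0.1647] F [ 0.1 -0.1 -0.9] w 0.025377717508846962
```

```bash
sed -i "s/    print('shift'/    print('toolY',R[:,1].round(4));print('shift'/" h.py
python3 -m crank '[-1,25,-1,0,0.8, -1,50,-2,0,0.8, -1,65,-3,0,0.8, -1,80,-4,0,0.8, -1,88,-4,0,0.8, -1,92,-4,0,0.8, -1,94,-4,0,0.8, -1,94,-4,0,0.8, -1,94,-4,0,0.8]'
python3 -c "
from nx import *
go(pk(3,.070),-.2012)"
```

```text
time: 15.02
eef_pos: [0.5141, 0.1391, 0.0711]
orientation: [0.439, -0.537, 0.558, -0.455]
contact_force: [-0.6, 0.0, -1.0]
width: 0.0255
toolY [ 0.0364 -0.0098 -0.9993]
shift [-0.   1.1 -0.4] turn -0.0002834477539173097 q6 0.252 pos [0.5141 0.1391 0.0711] F [-0.6  0.  -1. ] w 0.025538357580087243
```

```bash
python3 -m crank '[0,1,0,0,0.7, 0,1,0,0,0.6, 0,1,0,0,0.5, 0,1,0,0,0.5, 0,-20,0,0,0.5, 0,-45,0,0,0.5, 0,-70,0,0,0.5, 0,-90,0,0,0.5, 0,-100,0,0,0.5, 0,-100,0,0,0.5, 0,-100,0,0,0.5, 0,-100,0,0,0.5]'
python3 -c "
from chk import *
chk();w=W((1,0),.14,[.4464,-.2596,.055]);go(w,.055)"
```

```text
time: 16.02
eef_pos: [0.5095, 0.14, 0.1694]
orientation: [0.44, -0.537, 0.558, -0.454]
contact_force: [0.7, -0.1, -0.1]
width: 0.046
[27, 23, 59, 41, 1773] ctr [400.9 207.9] [39.7 57.8] 88.1
[28, 29, 59, 41, 1909] ctr [401.9 213.6] [39.9 57.9] 88.9
meandiff 13.0296918767507
[ 0.4789 -0.2578  0.14  ]
toolY [ 0.0331 -0.01   -0.9994]
shift [395.7  32.1  48.6] turn -0.2566480440834562 q6 0.251 pos [0.5094 0.14   0.1692] F [-0.4  0.1 -0.4] w 0.045757688804882575
```

```bash
python3 -m crank '[40,0,5,-0.1,0.5, 80,0,10,-0.2,0.5, 120,0,15,-0.25,0.5, 160,4,20,-0.255,0.5, 200,8,25,-0.255,0.5, 240,12,30,-0.255,0.5, 280,16,34,-0.255,0.5, 320,20,39,-0.255,0.5, 360,25,44,-0.255,0.5, 385,30,48,-0.255,0.5, 395,32,49,-0.256,0.5, 395,32,49,-0.256,0.5]'
python3 -m crank '[0,0,0,0,0.5, 0,0,0,0,0.5, 0,0,0,0,0.5]'
python3 -c "
from nx import *
go([.4785,-.256,.053],.055);c=calibration('wrist');save('wrist','w6.png');print(proj('wrist',[.4785,-.256,.073],c))
im=cv2.imread('pics/w6.png');m=(im.max(2)<60)[150:260,270:370].astype(np.uint8)
n,l,st,ce=cv2.connectedComponentsWithStats(m)
for i in range(1,n):
  if 100<st[i,4]: print(st[i]+[270,150,0,0,0],ce[i]+[270,150])"
```

```text
time: 17.07
eef_pos: [0.4782, -0.2584, 0.1383]
orientation: [-0.507, 0.477, -0.497, 0.518]
contact_force: [0.9, 0.2, -0.4]
width: 0.0461
time: 17.32
eef_pos: [0.4783, -0.2567, 0.138]
orientation: [-0.508, 0.477, -0.496, 0.519]
contact_force: [-0.1, 0.2, 0.5]
width: 0.0459
toolY [ 0.0302 -0.0073 -0.9995]
shift [-1.5 85.  -2.3] turn -0.001839613229901893 q6 -0.783 pos [ 0.4783 -0.2567  0.138 ] F [-0.1  0.2  0.5] w 0.04594425643430828
[316.31330747 210.94740955]
[303 198  27  29 606] [315.7310231  211.87128713]
[270 223  14  37 478] [276.44142259 241.68200837]
[355 223  15  37 501] [362.11377246 241.83033932]
```

```bash
python3 -m crank '[-1,20,-1,0,0.5, -1,50,-2,0,0.5, -1,70,-2,0,0.5, -1,80,-2,0,0.5, -1,85,-2,0,0.5, -1,85,-2,0,0.5, -1,85,-2,0,0.8, -1,85,-2,0,0.8, -1,85,-2,0,0.8, -1,85,-2,0,0.8, -1,85,-2,0,0.8]' 8
python3 -c "
from nx import *
go([.4785,-.256,.053],.055)"
python3 -m crank '[0,-10,0,0,0.8, 0,-25,0,0,0.8, 0,-50,0,0,0.8, 0,-80,0,0,0.8, 0,-100,0,0,0.8, 0,-110,0,0,0.8, 0,-110,0,0,0.8, 0,-110,0,0,0.8, 0,-110,0,0,0.8, 0,-110,0,0,0.8]'
python3 -c "
from nx import *
go(pk(4,.164),-.2012)"
```

```text
time: 18.28
eef_pos: [0.4785, -0.2574, 0.0546]
orientation: [-0.508, 0.477, -0.496, 0.518]
contact_force: [-4.7, 0.4, 6.7]
width: 0.0255
toolY [ 0.0293 -0.009  -0.9995]
shift [-1.4  1.5  0. ] turn -0.0011906923757922794 q6 -0.785 pos [ 0.4785 -0.2574  0.0546] F [-4.7  0.4  6.7] w 0.025500694060285652
time: 19.12
eef_pos: [0.4744, -0.2556, 0.1626]
orientation: [-0.508, 0.478, -0.495, 0.518]
contact_force: [0.1, 0.4, -0.4]
width: 0.0256
toolY [ 0.0269 -0.0068 -0.9996]
shift [-428.8   -3.    70.2] turn 0.2550179546064488 q6 -0.784 pos [ 0.4744 -0.2556  0.1626] F [ 0.1  0.4 -0.4] w 0.025567464162455037
```

```bash
python3 -m crank '[-40,-3,6,0.1,0.8, -80,-3,13,0.2,0.8, -120,-3,20,0.25,0.8, -160,-3,26,0.25,0.8, -200,-3,33,0.25,0.8, -240,-3,39,0.25,0.8, -280,-3,46,0.25,0.8, -320,-3,52,0.25,0.8, -360,-3,59,0.255,0.8, -395,-3,64,0.255,0.8, -420,-3,69,0.255,0.8, -429,-3,70,0.255,0.8]'
python3 -m crank '[-4,0,0,0,0.8, -4,0,0,0,0.8, -4,0,0,0,0.8]'
python3 -c "
from nx import *
go(pk(4,.070),-.2012)"
```

```text
time: 20.12
eef_pos: [0.5202, 0.1798, 0.1624]
orientation: [0.443, -0.54, 0.554, -0.454]
contact_force: [0.4, -0.6, -0.9]
width: 0.0255
time: 20.37
eef_pos: [0.5206, 0.1827, 0.1617]
orientation: [0.443, -0.54, 0.554, -0.453]
contact_force: [0.6, -0.3, -0.4]
width: 0.0256
toolY [ 0.0231 -0.0067 -0.9997]
shift [ 5.9 91.7 -0.2] turn 0.0029237901550684953 q6 0.325 pos [0.5206 0.1827 0.1617] F [ 0.6 -0.3 -0.4] w 0.02557586181776464
```

```bash
python3 -m crank '[6,10,0,0.003,0.8, 6,30,0,0.003,0.8, 6,50,0,0.003,0.8, 6,65,0,0.003,0.8, 6,80,0,0.003,0.8, 6,88,0,0.003,0.8, 6,91,0,0.003,0.8, 6,91,0,0.003,0.8, 6,91,0,0.003,0.8]'
python3 -c "
from nx import *
go(pk(4,.070),-.2012)"
```

```text
time: 21.12
eef_pos: [0.5218, 0.1755, 0.071]
orientation: [0.442, -0.541, 0.555, -0.452]
contact_force: [-0.2, 0.8, -0.2]
width: 0.0252
toolY [ 0.0233 -0.0073 -0.9997]
shift [-0.8  1.  -0.6] turn -0.0006375733767431946 q6 0.318 pos [0.5218 0.1755 0.071 ] F [-0.2  0.8 -0.2] w 0.0251651276203931
```

Good. Release, then the short ones (wells (-1,-1) and (1,-1)).

```bash
python3 -m crank '[0,1,0,0,0.7, 0,1,0,0,0.6, 0,1,0,0,0.5, 0,1,0,0,0.5, 0,-20,0,0,0.5, 0,-45,0,0,0.5, 0,-70,0,0,0.5, 0,-90,0,0,0.5, 0,-100,0,0,0.5, 0,-100,0,0,0.5, 0,-100,0,0,0.5, 0,-100,0,0,0.5]'
python3 -c "
from chk import *
chk();w=W((-1,-1),.14,[.4464,-.2600,.058]);go(w,.058)"
```

```text
time: 22.12
eef_pos: [0.5184, 0.176, 0.1692]
orientation: [0.443, -0.541, 0.554, -0.451]
contact_force: [-0.7, -0.3, -0.5]
width: 0.0462
[27, 23, 59, 41, 1773] ctr [400.9 207.9] [39.7 57.8] 88.1
[28, 29, 59, 40, 1970] ctr [402.  213.5] [39. 58.] 90.0
meandiff 12.646311858076563
[ 0.4174 -0.3218  0.14  ]
toolY [ 0.02   -0.0077 -0.9998]
shift [5.078e+02 3.080e+01 4.000e-01] turn -0.25985879170320514 q6 0.317 pos [0.5183 0.176  0.169 ] F [ 0.3 -0.9 -0.7] w 0.046027444577470523
```

```bash
python3 -m crank '[40,0,0,-0.1,0.5, 80,0,0,-0.2,0.5, 120,0,0,-0.26,0.5, 160,0,0,-0.26,0.5, 200,4,0,-0.26,0.5, 240,8,0,-0.26,0.5, 280,12,0,-0.26,0.5, 320,16,0,-0.26,0.5, 360,20,0,-0.26,0.5, 400,25,0,-0.26,0.5, 430,28,0,-0.26,0.5, 450,30,0,-0.26,0.5]'
python3 -m crank '[0,0,0,0,0.5, 0,0,0,0,0.5, 0,0,0,0,0.5]'
python3 -c "
from nx import *
go([.4174,-.3218,.14],.058)"
```

```text
time: 23.17
eef_pos: [0.4269, -0.2673, 0.1388]
orientation: [-0.511, 0.48, -0.492, 0.516]
contact_force: [-0.1, -0.3, -0.4]
width: 0.046
time: 23.42
eef_pos: [0.4265, -0.266, 0.1377]
orientation: [-0.511, 0.481, -0.491, 0.517]
contact_force: [0.1, 0.1, -0.2]
width: 0.0458
toolY [ 0.0165 -0.0042 -0.9999]
shift [ 55.2  -2.2 -12.1] turn -0.0024985673248305584 q6 -0.863 pos [ 0.4265 -0.266   0.1377] F [ 0.1  0.1 -0.2] w 0.04584315012761909
```

```bash
python3 -m crank '[30,-2,-6,0,0.5, 50,-2,-12,0,0.5, 55,-2,-12,0,0.5, 55,-2,-12,0,0.5, 55,-2,-12,0,0.5, 55,-2,-12,0,0.5]'
python3 -c "
from nx import *
go([.4174,-.3218,.053],.058)
save('wrist','w7.png',(160,120,480,270),2.5);c=calibration('wrist')
for X in ([.4174,-.3218,.067],[.4174,-.3218,.005],[.4823,-.318,.067]):print((proj('wrist',X,c)-[160,120])*2.5)"
```

```text
time: 23.92
eef_pos: [0.4179, -0.32, 0.1396]
orientation: [-0.511, 0.481, -0.49, 0.517]
contact_force: [-0.4, 0.2, -0.1]
width: 0.0459
toolY [ 0.0162 -0.0032 -0.9999]
shift [ 1.5 86.5 -2. ] turn -0.0009411055859840367 q6 -0.951 pos [ 0.4179 -0.32    0.1396] F [-0.4  0.2 -0.1] w 0.04591121340366362
[390.89153185 227.96369879]
[389.95466981 182.65456079]
[581.07849691 226.86244843]
```

View pics/w7.png

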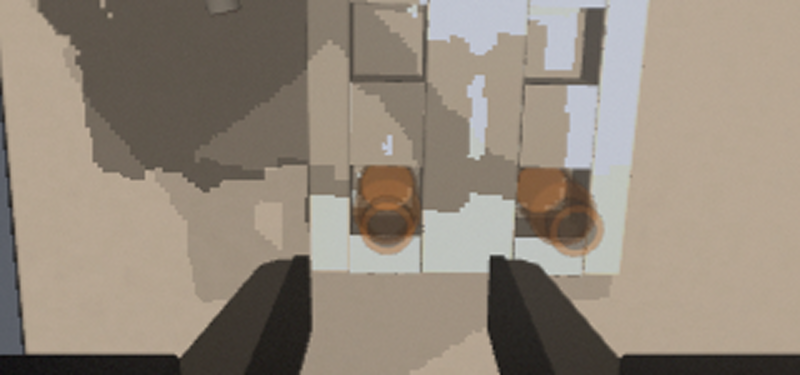

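```bash
python3 -m crank '[1,20,-2,0,0.5, 1,50,-2,0,0.5, 1,70,-3,0,0.5, 1,80,-3,0,0.5, 1,87,-3,0,0.5, 1,87,-3,0,0.5, 1,87,-3,0,0.8, 1,87,-3,0,0.8, 1,87,-3,0,0.8, 1,87,-3,0,0.8, 1,87,-3,0,0.8]' 8
python3 -c "
from nx import *
go([.4174,-.3218,.053],.055)"
python3 -m crank '[0,-10,0,0,0.8, 0,-25,0,0,0.8, 0,-50,0,0,0.8, 0,-80,0,0,0.8, 0,-100,0,0,0.8, 0,-110,0,0,0.8, 0,-110,0,0,0.8, 0,-110,0,0,0.8, 0,-110,0,0,0.8, 0,-110,0,0,0.8]'
python3 -c "
from nx import *
go(pk(5,.164),-.2012)"
```

```text
time: 24.88
eef_pos: [0.4164, -0.3223, 0.0537]
orientation: [-0.511, 0.48, -0.491, 0.517]
contact_force: [-3.1, 0.1, 5.6]
width: 0.0255
toolY [ 0.0165 -0.005  -0.9999]
shift [-0.5  0.7  1. ] turn 0.002289656537502349 q6 -0.958 pos [ 0.4164 -0.3223  0.0537] F [-3.1  0.1  5.6] w 0.025509225163237854
time: 25.72
eef_pos: [0.4139, -0.3208, 0.1617]
orientation: [-0.511, 0.481, -0.49, 0.517]
contact_force: [-0.2, -0.9, -0.1]
width: 0.0255
toolY [ 0.0144 -0.0022 -0.9999]
shift [-527.    -1.8  145.5] turn 0.2584696011630354 q6 -0.957 pos [ 0.4139 -0.3208  0.1617] F [-0.2 -0.9 -0.1] w 0.025521576828773627
```

```bash
python3 -m crank '[-38,-2,10,0.1,0.8, -76,-2,21,0.2,0.8, -114,-2,31,0.25,0.8, -152,-2,42,0.258,0.8, -190,-2,52,0.258,0.8, -228,-2,63,0.258,0.8, -266,-2,73,0.258,0.8, -304,-2,84,0.258,0.8, -342,-2,94,0.258,0.8, -380,-2,105,0.258,0.8, -410,-2,113,0.258,0.8, -430,-2,119,0.258,0.8]'
python3 -m crank '[0,0,0,0,0.8, 0,0,0,0,0.8, 0,0,0,0,0.8]'
python3 -c "
from nx import *
go(pk(5,.164),-.2012)"
```

```text
time: 26.72
eef_pos: [0.5072, 0.1183, 0.1627]
orientation: [0.445, -0.544, 0.55, -0.451]
contact_force: [0.4, -0.6, -0.3]
width: 0.0253
time: 26.97
eef_pos: [0.5064, 0.1176, 0.1616]
orientation: [0.446, -0.544, 0.55, -0.45]
contact_force: [-0.8, 0.2, -0.1]
width: 0.0253
toolY [ 0.0097 -0.002  -1.    ]
shift [-98.5  -2.4   3.2] turn 0.002806461993257514 q6 0.196 pos [0.5064 0.1176 0.1616] F [-0.8  0.2 -0.1] w 0.025347240557627354
```

```bash
python3 -m crank '[-35,-2,1,0.003,0.8, -65,-2,2,0.003,0.8, -85,-2,3,0.003,0.8, -95,-2,3,0.003,0.8, -98,-2,3,0.003,0.8, -98,-2,3,0.003,0.8, -98,-2,3,0.003,0.8, -98,-2,3,0.003,0.8]'
python3 -c "
from nx import *
go(pk(5,.070),-.2012)"
```

```text
time: 27.63
eef_pos: [0.5286, 0.2118, 0.1635]
orientation: [0.445, -0.545, 0.551, -0.449]
contact_force: [0.5, 0.4, -1.1]
width: 0.025
toolY [ 0.0094 -0.0025 -1.    ]
shift [-1.9 93.5 -0.9] turn -0.0016424147887779128 q6 0.375 pos [0.5286 0.2118 0.1635] F [ 0.5  0.4 -1.1] w 0.02495324208229873
```

```bash
python3 -m crank '[-2,20,-1,0,0.8, -2,45,-1,0,0.8, -2,65,-1,0,0.8, -2,80,-1,0,0.8, -2,89,-1,0,0.8, -2,93,-1,0,0.8, -2,93,-1,0,0.8, -2,93,-1,0,0.8]'
python3 -c "
from nx import *
go(pk(5,.070),-.2012)"
python3 -m crank '[0,0.5,0,0,0.7, 0,0.5,0,0,0.6, 0,0.5,0,0,0.5, 0,0.5,0,0,0.5, 0,-20,0,0,0.5, 0,-45,0,0,0.5, 0,-70,0,0,0.5, 0,-90,0,0,0.5, 0,-100,0,0,0.5, 0,-100,0,0,0.5, 0,-100,0,0,0.5, 0,-100,0,0,0.5]'
python3 -c "
from chk import *
chk();w=W((1,-1),.14,[.4458,-.2600,.058]);go(w,.058)"
```

```text
time: 28.3
eef_pos: [0.5296, 0.2136, 0.0715]
orientation: [0.444, -0.545, 0.551, -0.449]
contact_force: [-1.4, -0.3, -0.1]
width: 0.0253
toolY [ 0.0109 -0.0023 -0.9999]
shift [ 0.1  1.5 -0.7] turn -0.0020130253294250444 q6 0.379 pos [0.5296 0.2136 0.0715] F [-1.4 -0.3 -0.1] w 0.025304113105416796
time: 29.3
eef_pos: [0.5275, 0.2136, 0.1697]
orientation: [0.445, -0.546, 0.551, -0.448]
contact_force: [1.0, -0.3, -1.2]
width: 0.0459
[27, 23, 59, 41, 1773] ctr [400.9 207.9] [39.7 57.8] 88.1
[28, 29, 59, 40, 2003] ctr [402.  213.5] [39. 58.] 90.0
meandiff 12.168664799253035
[ 0.4817 -0.318   0.14  ]
toolY [ 0.0075 -0.0029 -1.    ]
shift [529.8  30.6  62.3] turn -0.2612416994538147 q6 0.379 pos [0.5274 0.2136 0.1694] F [ 0.3 -0.1 -0.8] w 0.045871259180072226
```

```bash
python3 -m crank '[38,0,4,-0.1,0.5, 76,0,9,-0.2,0.5, 114,0,13,-0.26,0.5, 152,0,18,-0.26,0.5, 190,0,22,-0.26,0.5, 228,4,27,-0.26,0.5, 266,8,31,-0.26,0.5, 304,12,36,-0.26,0.5, 342,16,40,-0.26,0.5, 380,20,45,-0.26,0.5, 415,22,49,-0.26,0.5, 440,25,52,-0.26,0.5]'
python3 -m crank '[0,0,0,0,0.5, 0,0,0,0,0.5, 0,0,0,0,0.5]'
python3 -c "
from nx import *
go([.4817,-.318,.14],.058)"
```

```text
time: 30.35
eef_pos: [0.4883, -0.2304, 0.1439]
orientation: [-0.513, 0.484, -0.488, 0.514]
contact_force: [0.8, 0.1, -0.6]
width: 0.046
time: 30.6
eef_pos: [0.4878, -0.2293, 0.1427]
orientation: [-0.513, 0.485, -0.487, 0.514]
contact_force: [-0.1, -0.3, 0.2]
width: 0.0462
toolY [ 3.9e-03 -1.0e-04 -1.0e+00]
shift [ 88.2   2.7 -10.9] turn -0.0032819457002961627 q6 -0.721 pos [ 0.4878 -0.2293  0.1427] F [-0.1 -0.3  0.2] w 0.04621650588491698
```

```bash
python3 -m crank '[35,2,-5,-0.003,0.5, 65,2,-8,-0.003,0.5, 80,2,-10,-0.003,0.5, 88,2,-11,-0.003,0.5, 88,2,-11,-0.003,0.5, 88,2,-11,-0.003,0.5, 88,2,-11,-0.003,0.5]'
python3 -c "
from nx import *
go([.4812,-.318,.053],.058)"
```

```text
time: 31.18
eef_pos: [0.4818, -0.3162, 0.1406]
orientation: [-0.513, 0.484, -0.486, 0.516]
contact_force: [0.4, 0.5, -0.2]
width: 0.0459
toolY [ 3.6e-03  8.0e-04 -1.0e+00]
shift [ 1.8 87.5 -1. ] turn 0.0008983931624921837 q6 -0.852 pos [ 0.4818 -0.3162  0.1406] F [ 0.4  0.5 -0.2] w 0.0458514498579213
```

```bash
python3 -m crank '[2,20,-1,0,0.5, 2,50,-1,0,0.5, 2,70,-1,0,0.5, 2,80,-1,0,0.5, 2,87,-1,0,0.5, 2,88,-1,0,0.5, 2,88,-1,0,0.8, 2,88,-1,0,0.8, 2,88,-1,0,0.8, 2,88,-1,0,0.8, 2,88,-1,0,0.8]' 8
python3 -m crank '[0,-10,0,0,0.8, 0,-25,0,0,0.8, 0,-50,0,0,0.8, 0,-80,0,0,0.8, 0,-100,0,0,0.8, 0,-110,0,0,0.8, 0,-110,0,0,0.8, 0,-110,0,0,0.8, 0,-110,0,0,0.8, 0,-110,0,0,0.8]'
python3 -c "
from nx import *
go(pk(6,.164),-.2012)"
```

```text
time: 32.1
eef_pos: [0.4816, -0.3189, 0.0537]
orientation: [-0.514, 0.484, -0.486, 0.515]
contact_force: [-2.4, -1.2, 3.8]
width: 0.0256
time: 32.93
eef_pos: [0.4802, -0.3179, 0.1617]
orientation: [-0.514, 0.485, -0.485, 0.515]
contact_force: [0.2, -0.5, 0.2]
width: 0.0255
toolY [ 0.0018  0.002  -1.    ]
shift [-564.5   -1.1   89.8] turn 0.2601829713959807 q6 -0.856 pos [ 0.4802 -0.3179  0.1617] F [ 0.2 -0.5  0.2] w 0.02551933251645558
```

```bash
python3 -m crank '[-38,-2,6,0.1,0.8, -76,-2,12,0.2,0.8, -114,-2,18,0.26,0.8, -152,-2,24,0.26,0.8, -190,-2,30,0.26,0.8, -228,-2,36,0.26,0.8, -266,-2,42,0.26,0.8, -304,-2,48,0.26,0.8, -342,-2,54,0.26,0.8, -380,-2,60,0.26,0.8, -418,-2,66,0.26,0.8, -450,-2,72,0.26,0.8]'
python3 -m crank '[-20,0,5,0,0.8, -25,0,5,0,0.8, -25,0,5,0,0.8, -25,0,5,0,0.8]'
python3 -c "
from nx import *
go(pk(6,.164),-.2012)"
```

```text
time: 33.93
eef_pos: [0.5244, 0.1381, 0.1633]
orientation: [-0.447, 0.548, -0.547, 0.448]
contact_force: [0.7, -0.4, 0.5]
width: 0.0256
time: 34.27
eef_pos: [0.5337, 0.1609, 0.1624]
orientation: [-0.448, 0.548, -0.546, 0.447]
contact_force: [-0.6, 0.8, -0.8]
width: 0.0253
toolY [-0.0025  0.0015 -1.    ]
shift [-88.8  -1.5 -15. ] turn 0.0011676074583171214 q6 0.274 pos [0.5337 0.1609 0.1624] F [-0.6  0.8 -0.8] w 0.02528386202432656
```

```bash
python3 -m crank '[-30,-2,-5,0,0.8, -60,-2,-10,0,0.8, -80,-2,-14,0,0.8, -89,-2,-15,0,0.8, -89,-2,-15,0,0.8, -89,-2,-15,0,0.8, -89,-2,-15,0,0.8]'
python3 -c "
from nx import *
go(pk(6,.070),-.2012)"
```

```text
time: 34.85
eef_pos: [0.5368, 0.2494, 0.1643]
orientation: [-0.448, 0.549, -0.547, 0.447]
contact_force: [0.6, -0.3, -0.1]
width: 0.0253
toolY [-3.e-03  8.e-04 -1.e+00]
shift [-1.3 94.3 -0.2] turn -0.000349803133058435 q6 0.431 pos [0.5368 0.2494 0.1643] F [ 0.6 -0.3 -0.1] w 0.025323799835736637
```

```bash
python3 -m crank '[-1,20,0,0,0.8, -1,45,0,0,0.8, -1,65,0,0,0.8, -1,80,0,0,0.8, -1,89,0,0,0.8, -1,94,0,0,0.8, -1,94,0,0,0.8, -1,94,0,0,0.8]'
python3 -m crank '[0,0.5,0,0,0.7, 0,0.5,0,0,0.6, 0,0.5,0,0,0.5, 0,0.5,0,0,0.5, 0,-20,0,0,0.5, 0,-50,0,0,0.5, 0,-85,0,0,0.5, 0,-120,0,0,0.5, 0,-150,0,0,0.5, 0,-160,0,0,0.5, 0,-160,0,0,0.5, 0,-160,0,0,0.5]'
python3 -c "
from nx import *
go([.4876,.0016,.23],.63)"
```

```text
time: 35.52
eef_pos: [0.5374, 0.2501, 0.0711]
orientation: [-0.447, 0.549, -0.547, 0.447]
contact_force: [0.1, -0.7, -0.2]
width: 0.0253
time: 36.52
eef_pos: [0.5374, 0.2499, 0.2303]
orientation: [-0.447, 0.549, -0.547, 0.447]
contact_force: [-0.1, 0.6, -0.2]
width: 0.0461
toolY [-2.2e-03  9.0e-04 -1.0e+00]
shift [2.533e+02 2.000e-01 1.000e+00] turn -0.8320316557286064 q6 0.433 pos [0.5374 0.2499 0.2303] F [-0.1  0.6 -0.2] w 0.046060886557455716
```

```bash
python3 -m crank '[40,0,0,0,0.5, 80,0,0,0,0.5, 120,0,0,0,0.5, 140,0,0,0,0.5, 150,0,0,0,0.5, 150,0,0,0,0.5, 150,0,0,0,0.5, 150,0,0,0,0.5]'
python3 -c "
from nx import *
go([.4876,.0016,.23],.63);save('wrist','w8.png')
c=calibration('wrist');print((-np.array(c['R']).T@c['t']).round(4))"
```

```text
time: 37.18
eef_pos: [0.5072, 0.1042, 0.2294]
orientation: [-0.448, 0.549, -0.546, 0.447]
contact_force: [-0.0, 0.6, 0.1]
width: 0.0456
toolY [-0.0035  0.0015 -1.    ]
shift [104.4  -0.6   1.3] turn -0.8309427724564414 q6 0.169 pos [0.5072 0.1042 0.2294] F [-0.   0.6  0.1] w 0.04564645565730969
[0.5227 0.1748 0.3858]
```

View pics/w8.png

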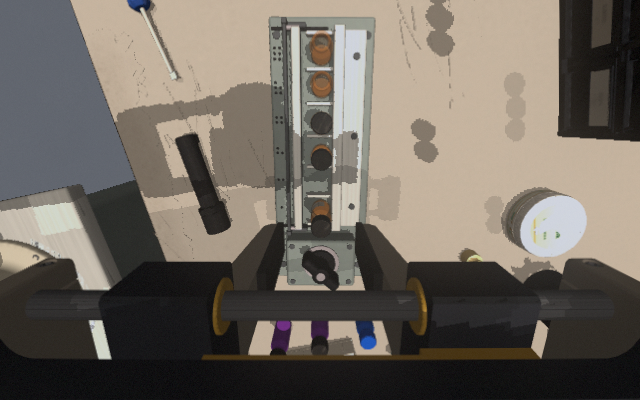

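```bash
python3 -m crank '[35,0,0,-0.12,0.5, 70,0,1,-0.24,0.5, 95,0,1,-0.36,0.5, 104,0,1,-0.48,0.5, 104,0,1,-0.6,0.5, 104,0,1,-0.72,0.5, 104,0,1,-0.83,0.5, 104,0,1,-0.83,0.5, 104,0,1,-0.83,0.5, 104,0,1,-0.83,0.5]'
python3 -c "
from nx import *
go([.4876,.0016,.076],.63)"
```

```text
time: 38.07
eef_pos: [0.4877, 0.0028, 0.2295]
orientation: [0.63, -0.322, 0.32, -0.63]
contact_force: [0.2, -0.1, -0.5]
width: 0.0458
toolY [-0.0032  0.0015 -1.    ]
shift [  1.4 153.5  -0.5] turn -0.002072714357554073 q6 -0.871 pos [0.4877 0.0028 0.2295] F [ 0.2 -0.1 -0.5] w 0.0458027795229847
```

```bash
python3 -m crank '[1,30,0,0,0.5, 1,70,0,0,0.5, 1,105,0,0,0.5, 1,130,0,0,0.5, 1,145,0,0,0.5, 1,153,0,0,0.5, 1,153,0,0,0.5, 1,153,0,0,0.7, 1,153,0,0,0.9, 1,153,0,0,1, 1,153,0,0,1, 1,153,0,0,1]' 30
python3 -m crank '[0,0,0,0,1, 0,0,0,0,1, 0,0,0,0,1]'
python3 -c "
from nx import *
go([.4876,.0016,.076],.63);print(sense()['moment'])"
```

```text
time: 39.07
eef_pos: [0.4882, 0.0019, 0.0774]
orientation: [0.63, -0.322, 0.32, -0.63]
contact_force: [-11.0, -8.5, 9.3]
width: 0.0147
time: 39.32
eef_pos: [0.4875, 0.0013, 0.0774]
orientation: [0.631, -0.322, 0.32, -0.629]
contact_force: [-4.3, -3.4, 1.3]
width: 0.0127
toolY [-4.1e-03 -5.0e-04 -1.0e+00]
shift [-0.2  1.4  0.3] turn -0.0019859812734484006 q6 -0.872 pos [0.4875 0.0013 0.0774] F [-4.3 -3.4  1.3] w 0.01268928567266131
[-0.62756362  0.6787006  -0.08362101]
```

```bash
python3 -m crank '[0,0,0,0.08,1, 0,0,0,0.16,1, 0,0,0,0.24,1, 0,0,0,0.32,1, 0,0,0,0.4,1, 0,0,0,0.48,1, 0,0,0,0.55,1, 0,0,0,0.62,1, 0,0,0,0.69,1, 0,0,0,0.75,1, 0,0,0,0.8,1, 0,0,0,0.8,1]'
python3 -c "
from nx import *
go([.4876,.0016,.0774],-.692);print(sense()['moment'])"
```

```text
time: 40.32
eef_pos: [0.4869, 0.0011, 0.0774]
orientation: [-0.457, 0.542, -0.54, 0.453]
contact_force: [-4.5, -2.4, 2.2]
width: 0.0131
toolY [-5.6e-03 -8.0e-04 -1.0e+00]
shift [-0.6  0.   0.6] turn 0.5188993187031605 q6 -0.071 pos [0.4869 0.0011 0.0774] F [-4.5 -2.4  2.2] w 0.01311728448561478
[-0.39433282  0.59151693 -0.06703287]
```

```bash
python3 -m crank '[0,0,0,0.05,1, 0,0,0,0.1,1, 0,0,0,0.15,1, 0,0,0,0.2,1, 0,0,0,0.25,1, 0,0,0,0.3,1, 0,0,0,0.35,1, 0,0,0,0.4,1, 0,0,0,0.45,1, 0,0,0,0.49,1, 0,0,0,0.52,1, 0,0,0,0.52,1]'
python3 -m crank '[0,0,0,0,1, 0,0,0,0,1]'
python3 -c "
from nx import *
go([.4876,.0016,.0774],-.692);print(sense()['moment'])
save('top','t3.png',(205,140,345,230),5.5);save('wrist','w9.png')"
```

```text
time: 41.32
eef_pos: [0.4865, 0.0013, 0.0774]
orientation: [-0.303, 0.641, -0.639, 0.298]
contact_force: [-4.0, -1.0, 2.6]
width: 0.0126
time: 41.48
eef_pos: [0.4865, 0.0013, 0.0775]
orientation: [-0.303, 0.641, -0.639, 0.299]
contact_force: [-3.1, -0.7, 1.8]
width: 0.0129
toolY [-6.4e-03 -4.0e-04 -1.0e+00]
shift [-1.   0.1  0.7] turn 0.0007288805537275511 q6 0.447 pos [0.4865 0.0013 0.0775] F [-3.1 -0.7  1.8] w 0.0128688114732532
[-0.17815443  0.31083979  0.00339683]
```

View pics/t3.png

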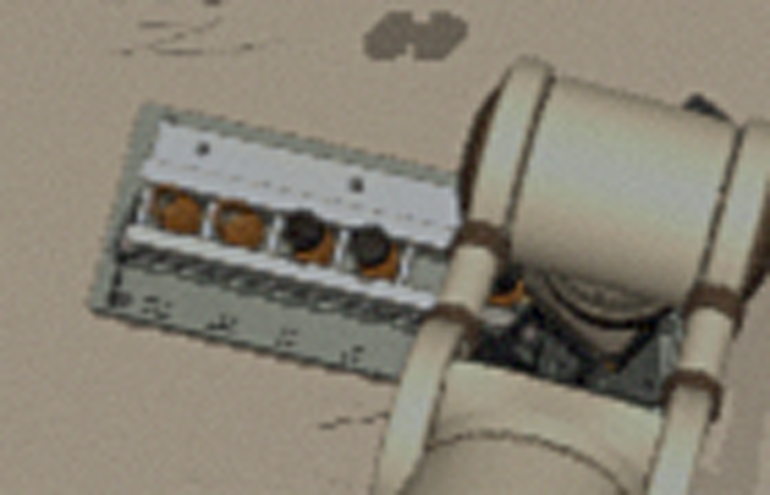

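```bash
python3 -m crank '[0,0,0,0,0.8, 0,0,0,0,0.6, 0,0,0,0,0.5, 0,0,0,0,0.5, 0,0,0,0,0.5, 0,-25,0,0,0.5, 0,-60,0,0,0.5, 0,-95,0,0,0.5, 0,-130,0,0,0.5, 0,-150,0,0,0.5, 0,-150,0,0,0.5, 0,-150,0,0,0.5]'
python3 -c "
from nx import *
go([.47,.0,.25],-1.772)"
```

```text
time: 42.58
eef_pos: [0.4882, 0.0012, 0.2284]
orientation: [-0.302, 0.64, -0.64, 0.3]
contact_force: [0.9, 0.2, -0.8]
width: 0.0458
toolY [-0.0038 -0.0011 -1.    ]
shift [ 12.6 -21.5 -13.3] turn 1.0804026124670267 q6 0.448 pos [0.4882 0.0012 0.2284] F [ 0.9  0.2 -0.8] w 0.04580419962132018
```

```bash
python3 -c "
from nx import *
go([.475,.08,.235],-1.772)"
```

```text
toolY [-0.0038 -0.0011 -1.    ]
shift [-52.3  -6.6 -60.4] turn 1.0804026124670267 q6 0.448 pos [0.4882 0.0012 0.2284] F [ 0.9  0.2 -0.8] w 0.04580419962132018
```

```bash
python3 -m crank '[-20,-6,-25,0.12,0.5, -40,-6,-50,0.24,0.5, -52,-6,-60,0.36,0.5, -52,-6,-60,0.48,0.5, -52,-6,-60,0.6,0.5, -52,-6,-60,0.72,0.5, -52,-6,-60,0.84,0.5, -52,-6,-60,0.96,0.5, -52,-6,-60,1.08,0.5, -52,-6,-60,1.08,0.5, -52,-6,-60,1.08,0.5, -52,-6,-60,1.08,0.5]'
python3 -c "
from nx import *
go([.475,.08,.235],-1.772)
c=calibration('wrist');np.save('w10c.npy',c,allow_pickle=True)
save('wrist','w10.png');im=cv2.imread('pics/w10.png')[110:235,170:435]
cv2.imwrite('pics/w10c.png',cv2.resize(im,None,fx=3,fy=3,interpolation=cv2.INTER_CUBIC))
print(proj('wrist',[.4876,.0016,.088],c))"
```

```text
time: 43.58
eef_pos: [0.4745, 0.0796, 0.2331]
orientation: [-0.068, -0.703, 0.704, 0.072]
contact_force: [0.5, 0.4, 0.1]
width: 0.0454
toolY [-5.9e-03 -8.0e-04 -1.0e+00]
shift [-0.4 -1.9 -0.5] turn 0.0032997320740526526 q6 1.684 pos [0.4745 0.0796 0.2331] F [0.5 0.4 0.1] w 0.045443130096282
[388.27822885 164.06670659]
```

View pics/w10c.png

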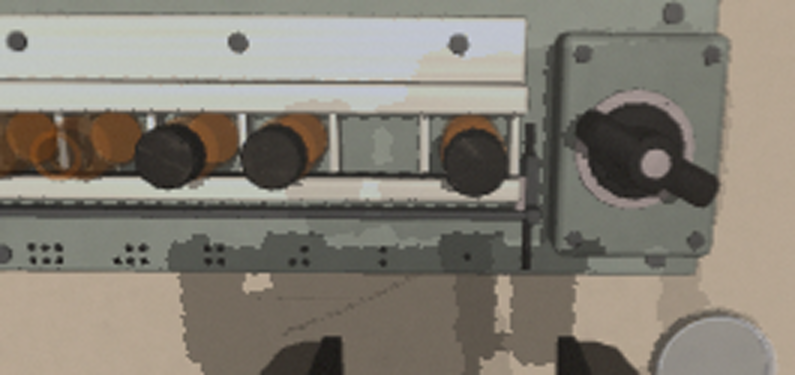

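```bash
python3 -c "
from nx import *
c=np.load('w10c.npy',allow_pickle=True).item()
f=lambda x,y:(170+(x+.5)/3-.5,110+(y+.5)/3-.5)
P=lambda x,y,z:at_z('wrist',f(x,y),z,c)
for x in (100,380,500):
  a,b=P(x,113,.05),P(x,176,.05);print('gap',((b-a)@[.98,-.2,0]).round(4))
for q in [((588,124),(708,188)),((583,113),(718,197))]:
  a,b=P(*q[0],.088),P(*q[1],.088);y=np.arctan2(*(a-b)[1::-1]);print('len',np.linalg.norm(a-b),'knob',y+.2012)
for u in (545,): print()
im=cv2.cvtColor(cv2.imread('pics/w10.png'),cv2.COLOR_BGR2GRAY)
for x in (297,305): print(x,im[140:186,x])
b=cv2.cvtColor(cv2.imread('pics/w1.png'),cv2.COLOR_BGR2GRAY)
print('w1',b[160:200,250])
"
```

```text
gap -0.0252
gap -0.0252
gap -0.0252
len 0.0498281358327453 knob 1.0978285576470879
len 0.058380956088833556 knob 1.0348810100436585

297 [196 195 194 194 193 182 180 135  81  77 121 121 136 137 136 137 137 136
 136 136 139 136 138 139 135 122 120  60  39 105 167 186 179 177 176 172
 146 100  82  47  63  74  63  91 116 131]
305 [194 194 186 182 181 184 182 142  81  78 119 124 123 123 124 122 123 123
 121 120 121 122 121 120 120 121 118  67  40  96 165 187 181 178 179 174
 142 103  84  47  63  77  63  90 114 116]
w1 [171 182 182 182 181 181 181 181 155 142 179 180 181 179 178 172 174 159
 140  49  41 157 181 181 181 181 180 175  85  79  68  41  48  52  49  80
  82  82  81  81]
```

```bash
python3 -c "
from nx import *
save('scene','s9.png')"
```

```text
(no output)
```

View pics/s9.png

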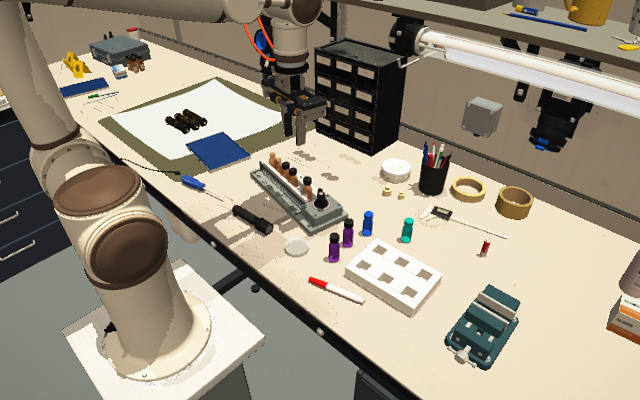

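```bash
python3 -c "
from station import *
print(job_done())"
```

```text
the job is handed in; nothing more can be done
None
```

The job is handed in: all five vials present are upright in the rack, with the bar resting on them and the knob let go. It took about 44 s on the robot's clock.

- **Knob:** I broke it loose and turned it anticlockwise until it hit the end stop. The wrist moment rose to about 1.3 N m there, and the picture showed the bar fully open.
- **Vials:** There was one tall, two medium and two short. I moved them in that order: tall to pocket 1, medium to 3 and 4, short to 5 and 6.
- **Stand:** It had been knocked about 18 mm after the first vial. I caught this in the wrist image and measured it again before going on.
- **Clamping:** I turned the knob back to about 1.08 rad, aiming for roughly 1.3 mm of bar deflection (about 1.6 N).

**Last checks:**
- The final pictures show all the vials upright against the fence, the stand empty, the other things apparently where they were, and the gripper clear.
- The knob angle read 1.03–1.10 rad in the image.
- The gap between bar and fence read 25.2 mm. It should be 26 mm on the glass, or 24.3 mm with nothing between, so this reading is within camera error but not conclusive.
- I could not measure the bar deflection directly. I inferred it from the knob angle, and the visible bar strip was slightly narrower, which fits.

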